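Set the band adjuster on its gauge blade

TASK

Three identical band adjusters with red screw grips stand on the gearbox bench, and one of them has the yellow gauge blade hanging in its gap. Turn the red screw grip of that adjuster clockwise (seen from above) until its brass shoe closes on the blade and the blade just drags, lightly nipped but not jammed tight. Leave the blade hanging where it is and let go of the screw.

Things in the scene. Friction and masses are not known exactly. Their poses are not given: they have to be found in the camera images.
- screw_a (a joint): Screw angle (rad) of the adjuster holding the blade; grows turning clockwise from above. Shoe advances 10 mm per rad. Starts at 0.5 to 0.9; at about 1.53 the shoe has the blade against the anvil; beyond that it presses 15 N per rad more: 1.75 to 1.8 is a good light drag, over 2.0 too tight. Stop at 2.5. Friction 0.12 N m: it stays where left and may be turned back.
- screw_a_grip (a point): Point on that screw's vertical axis at grip height, 88 mm above the table. Grip: red upright bar 60 mm long, 14 mm thick, from 64 to 104 mm above the table, centred on the axis; x runs along the bar, y across it, z up; turns with the screw. Under it a disc 36 mm across, top at 64 mm; all else on the adjuster is below 61 mm. The two other adjusters look the same but have no blade.
- blade: Loose yellow L-shaped gauge blade, 4 mm thick, 20 mm wide, about 45 g. Its 28 mm leg hangs in the gap before the anvil; its 60 mm tab lies on the anvil's top, 46 mm above the table, pointing away from the screw. Origin: middle of the leg, 32 mm above the table; x along the tab away from the screw, z up. Starts 67 mm from the screw axis.
- shoe_a: Brass shoe of that adjuster: upright plate 10 mm thick, 56 mm wide, 30 mm high, sliding away from the screw towards the blade as the screw turns clockwise. Origin: centre of the face that meets the blade, 30 mm above the table; x points towards the blade. Backed by a spring, 1.5 N/mm.
Things that resemble listed ones, but are neither listed nor needed, are in the scene too. What is meant by the blade is not black or blue, and is the smaller of those in its own colour.

How it is judged:
By the outcome, as a careful person would: the job done as asked, in the order asked, and still so for the second after the job is handed in, with the robot touching nothing.
It also fails if it takes over 32 s, if anything falls off the work surface, if the arm or the gripper's body presses on something with over 40 N, if the wrist force passes 120 N, or if a joint passes its speed limit or range.

ROBOT

A 6-joint arm with a two-finger parallel gripper is mounted at the origin on the work surface. World frame = base frame: x ahead of the robot, y to its left, z up, the work surface at z = 0. Lengths are in mm, angles in degrees, forces in N, time in s.
With the tool pointing down it reaches from about 275 to 975 mm from the base axis. Payload 8.4 kg.
Tool frame: the origin (TCP) lies between the finger pads; the fingertips stand 25 mm ahead of it and the grasp point (between the pads) lies 6 mm ahead of it; z points along the fingers, y is the direction in which the jaws open and shut (so a half turn about z gives the same grasp; the last joint's range is limited). The gripper opens to 92 mm and grips with 3 to 60 N. Pads are 20 mm wide; open, the fingers measure 128 mm over their backs; the gripper's body (75 mm by 189 mm) begins 69 mm behind the grasp point.
Start: joints at [-0.138, 20.225, 93.587, -0, 66.188, -0.138], TCP at [625.002, -0, 212.883] pointing down, gripper open.
Joint ranges: [-150.9, 150.9], [-52.94, 120.26], [3.33, 152.33], [-74.26, 254.26], [0, 154.13], [-172.89, 172.89]. Speed limits (degrees/s): [127.2, 127.2, 159.86, 180, 180, 180].

INTERFACE

Orientations are given as a 3x3 rotation matrix whose columns are the frame's x, y, z axes.
In Python, from station import status, imaging, bot gives the robot as it stands. The module is installed in compiled form; this text tells all that it offers.
- The arm moves only by the tool send_rows, never from a script. Its argument "moves" is a list that holds one entry, the list of rows, each a list of 7 numbers: the turn, a rotation vector about the tool's x, y, z in degrees, then the shift along the tool's x, y, z in cm, then the finger opening in cm, from 0 to 9.19. A call has 1 to 10 rows; each row shifts and turns the commanded pose from where the row before left it, along the tool's axes as they then stand; what a row does not reach is not made up. A row lasts 1/12 s, in which the tool goes at most 41.7 mm and 7.16 degrees, less where a joint would pass 70% of its speed; a pose out of reach is approached as far as the arm can. A call with a gripper value outside its range is refused whole. The fingers move at their own pace and stop on an object; "newtons" is the grip in N (left out, the last holds). Time passes only in rows, so rows that do not move let the fingers close. It gives the time, the measured TCP pose, the force and the opening at its end, in the units of the state.
- status.sense(): the state, without advancing time (a new reading comes with each control period).
- imaging.camera(name): name is "scene" or "side" or "wrist"; returns the picture (400x640x3 uint8, blue, green, red); there is no depth.
- imaging.camera_info(name): a dict with "camera_matrix" (3x3 intrinsics, pixels), "eye" and "rotation" of the camera in the world. Camera axes: x right, y down, z forward; pixel columns grow to the right and rows downward; lengths in mm; the calibration is good to about 2 mm. A picture is of the moment at which its call begins: read the wrist's pose just before it. camera_info takes no time and is no camera call; for the wrist camera it gives the pose at the moment of the call.
- bot.job_done(): hands the job in, once; it reports no verdict.
The state is a dict: "time": time; "joints": joint angles; "qvel": joint speeds; "joint_efforts": joint torques, N m; "tcp_pos": TCP position; "ee_rot": TCP orientation; "contact_force": force on the tool from outside, world axes, zero at the start; "wrist_torque": the same for the moment, N m; "grip_width": finger opening in mm.
Only numpy, scipy, OpenCV 4.12 (cv2) and the standard library are available. Lean on these libraries where they do the work, as an engineer would, in place of code of your own. Each camera call takes 0.05 s, during which the arm holds its last target.

## Working session

There is one attempt and no reset: what is moved stays moved. The work goes in short steps, Python scripts to look and compute and a tool call to move; the robot and the scene stay as the last step left them, time stands still between calls to the robot, and variables do not carry over. Pictures are saved under pics/ and viewed, and the job is handed in when it is done.

Besides the shell and the picture viewer there is one more tool, called after "Emit:" as name([rows], argument=value, ...), one row to a line, values as JSON. send_rows: Moves the arm, as the interface text tells. Its arguments: {"type":"object","properties":{"moves":{"type":"array"},"newtons":{"type":"number"}},"required":["moves"]}

```bash
mkdir -p pics
python3 - <<'E'
from station import status, imaging, bot
import cv2
s=status.sense();print(s['time'],s['tcp_pos'],s['grip_width'],s['contact_force'])
for n in("scene","side"):
    cv2.imwrite(f"pics/{n}0.png",imaging.camera(n));i=imaging.camera_info(n);print(n,i)
E
```

```text
0.0 [ 6.24506171e+02 -2.02958321e-02  2.12183744e+02] 92.04071291141744 [-0.16639439  0.60491457  0.38122746]
scene {'camera_matrix': array([[488.66605166,   0.        , 326.65613682],
       [  0.        , 488.66605166, 199.95605915],
       [  0.        ,   0.        ,   1.        ]]), 'eye': array([1135.72010809, -721.48000469,  798.32319863]), 'rotation': array([[ 0.70199912,  0.44489255, -0.55611856],
       [ 0.71196443, -0.41928861,  0.56329718],
       [ 0.01743254, -0.79137076, -0.61108791]])}
side {'camera_matrix': array([[414.0937977 ,   0.        , 314.68601916],
       [  0.        , 414.0937977 , 196.81086773],
       [  0.        ,   0.        ,   1.        ]]), 'eye': array([ 363.21989253, -685.97486955,  680.67463589]), 'rotation': array([[ 0.9833288 , -0.13675123,  0.11984816],
       [-0.18118931, -0.68133193,  0.70919478],
       [-0.01532688, -0.71908685, -0.69475117]])}
```

View pics/scene0.png

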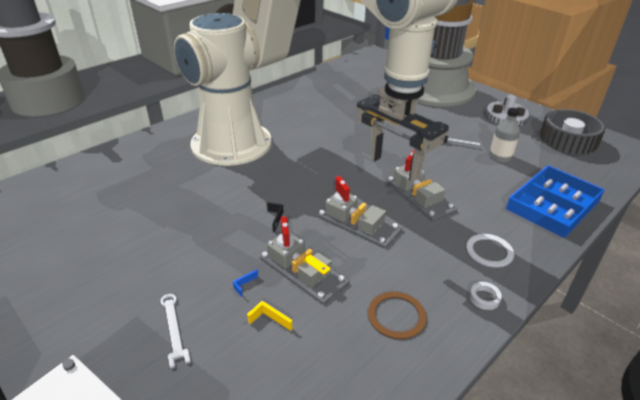

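View pics/side0.png

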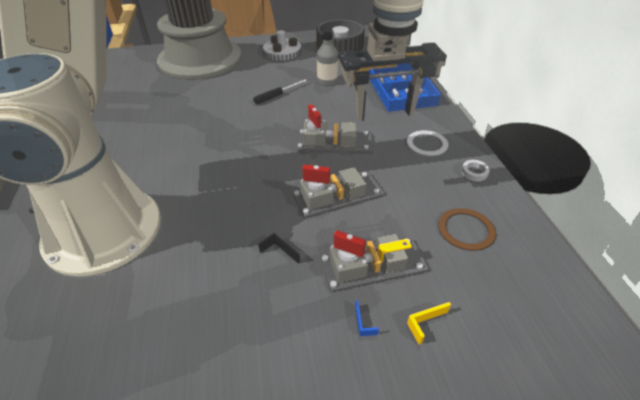

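The scene view shows three adjusters with red grips, at scene pixels (286,232), (343,190) and (410,162), or side pixels (349,243), (316,174) and (314,117). Blade candidates:
- Small yellow at scene (317,264) / side (395,246), in the nearest adjuster.
- Larger loose yellow L at scene (268,315) / side (430,320).
- Blue L at side (365,320).
- Black L at side (283,247).

I choose the small yellow one, so the nearest adjuster is the one to turn. Next I check it in a crop and measure it.

```bash
cat > h.py <<'E'
import numpy as np, cv2
from station import status, imaging, bot
def ray(i,u,v):
    K=np.array(i['camera_matrix']);d=np.array(i['rotation'])@np.linalg.inv(K)@np.array([u,v,1.]);return np.array(i['eye']),d
def onz(i,u,v,z):
    e,d=ray(i,u,v);return e+d*(z-e[2])/d[2]
def tri(i1,p1,i2,p2):
    e1,d1=ray(i1,*p1);e2,d2=ray(i2,*p2)
    t=np.linalg.lstsq(np.c_[d1,-d2],e2-e1,rcond=None)[0]
    a=e1+t[0]*d1;b=e2+t[1]*d2;return (a+b)/2,np.linalg.norm(a-b)
def blobs(im,col):
    h=cv2.cvtColor(im,cv2.COLOR_BGR2HSV)
    if col=='red': m=cv2.inRange(h,(0,170,70),(6,255,255))|cv2.inRange(h,(174,170,70),(180,255,255))
    if col=='yellow': m=cv2.inRange(h,(24,150,90),(34,255,255))
    n,l,st,c=cv2.connectedComponentsWithStats(m)
    return [(tuple(c[k].round(1)),st[k].tolist(),l==k) for k in range(1,n) if st[k][4]>25]
E
python3 - <<'E'
from h import *
a=cv2.imread('pics/scene0.png');b=cv2.imread('pics/side0.png')
ca=cv2.resize(a[200:310,230:370],None,fx=4,fy=4,interpolation=2);cb=cv2.resize(b[215:300,310:440],None,fx=4,fy=4,interpolation=2)
h=max(ca.shape[0],cb.shape[0])
cv2.imwrite('pics/cropa.png',ca);cv2.imwrite('pics/cropb.png',cb)
for n,im in(('scene',a),('side',b)):
    for c in('red','yellow'):
        for r in blobs(im,c):
            q=cv2.minAreaRect(np.argwhere(r[2])[:,::-1].astype(np.float32))
            print(n,c,r[0],r[1],cv2.boxPoints(q).round(0).tolist())
ia,ib=imaging.camera_info('scene'),imaging.camera_info('side')
E
```

```text
scene red (np.float64(408.2), np.float64(162.4)) [406, 156, 6, 14, 58] [[405.0, 169.0], [407.0, 155.0], [411.0, 156.0], [409.0, 170.0]]
scene red (np.float64(341.9), np.float64(188.4)) [336, 177, 13, 24, 176] [[330.0, 182.0], [339.0, 175.0], [354.0, 195.0], [345.0, 201.0]]
scene red (np.float64(283.2), np.float64(219.1)) [280, 217, 7, 6, 32] [[280.0, 217.0], [286.0, 217.0], [286.0, 222.0], [280.0, 222.0]]
scene red (np.float64(285.4), np.float64(235.2)) [282, 227, 7, 19, 87] [[282.0, 227.0], [287.0, 227.0], [288.0, 245.0], [283.0, 245.0]]
scene yellow (np.float64(316.5), np.float64(263.9)) [304, 255, 26, 19, 217] [[303.0, 261.0], [308.0, 253.0], [330.0, 267.0], [325.0, 275.0]]
scene yellow (np.float64(268.0), np.float64(313.4)) [248, 301, 44, 29, 352] [[247.0, 322.0], [250.0, 299.0], [295.0, 307.0], [291.0, 329.0]]
side red (np.float64(313.3), np.float64(114.6)) [309, 105, 10, 20, 88] [[304.0, 110.0], [311.0, 104.0], [323.0, 119.0], [316.0, 124.0]]
side red (np.float64(315.6), np.float64(173.4)) [303, 165, 26, 17, 320] [[302.0, 179.0], [303.0, 165.0], [328.0, 167.0], [327.0, 181.0]]
side red (np.float64(348.9), np.float64(243.2)) [335, 231, 30, 25, 419] [[331.0, 245.0], [336.0, 231.0], [366.0, 241.0], [361.0, 255.0]]
side yellow (np.float64(394.3), np.float64(245.6)) [379, 239, 33, 13, 260] [[378.0, 244.0], [409.0, 238.0], [411.0, 247.0], [380.0, 254.0]]
side yellow (np.float64(422.8), np.float64(319.2)) [409, 302, 41, 39, 377] [[401.0, 326.0], [432.0, 289.0], [450.0, 304.0], [419.0, 341.0]]
```

View pics/cropa.png

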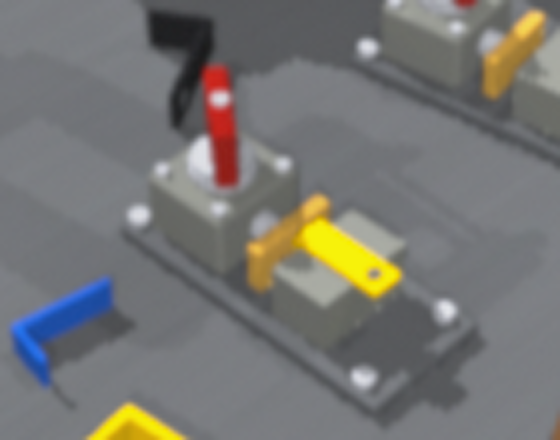

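View pics/cropb.png

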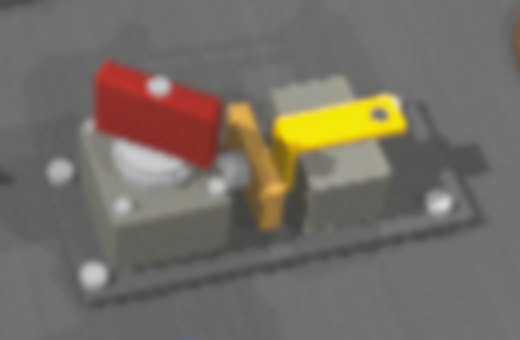

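The crops confirm it: the yellow tab lies on the anvil of this adjuster and its leg hangs by the brass shoe. A white button marks the grip's centre at scene (285,224.5) and side (349.5,236.5).

Run:
```python
from h import *
ia,ib=imaging.camera_info('scene'),imaging.camera_info('side')
print('axis',tri(ia,(285,224.5),ib,(349.5,236.5)), onz(ia,285,224.5,105),onz(ib,349.5,236.5,105))
p,q=onz(ib,337.5,230.5,104),onz(ib,365.5,239.5,104);print(p,q,np.linalg.norm(p-q),np.degrees(np.arctan2(*(q-p)[1::-1])))
p,q=onz(ib,334.2,243.7,64),onz(ib,363.2,256.7,64);print(p,q,np.linalg.norm(p-q),np.degrees(np.arctan2(*(q-p)[1::-1])))
# tab
for i,c in((ia,[(308,256),(328,270)]),(ib,[(380,246.5),(411,242)])):
    p,q=[onz(i,*x,48) for x in c];print('tab',p,q,np.degrees(np.arctan2(*(q-p)[1::-1])))
s=status.sense();print(s['joints'],np.array(s['ee_rot']).round(3).tolist());w=imaging.camera_info('wrist');print(w)
```

```text
axis (array([ 505.82522978, -211.43716662,  105.25657341]), np.float64(2.551712454522719)) [ 504.79372821 -209.66577878  105.        ] [ 505.76284122 -212.87502963  105.        ]
[ 487.79135033 -193.66127735  104.        ] [ 532.62130281 -224.55166792  104.        ] 54.44208729402126 -34.56905453380944
[ 482.84216783 -191.05662548   64.        ] [ 529.04925953 -231.92806957   64.        ] 61.68930430570694 -41.49364392925838
tab [ 567.62653777 -200.2385537    48.        ] [ 627.80264693 -198.29959921   48.        ] 1.8455079307206261
tab [ 571.99964449 -202.369185     48.        ] [ 634.95886837 -203.23579272   48.        ] -0.7886029414284327
[-1.38383013e-01  2.02579854e+01  9.36241887e+01 -3.98162358e-04
  6.61881562e+01 -1.36391797e-01] [[0.0, 1.0, -0.001], [1.0, -0.0, -0.0], [-0.0, -0.001, -1.0]]
{'camera_matrix': array([[305.1149937,   0.       , 316.2322403],
       [  0.       , 305.1149937, 201.4732527],
       [  0.       ,   0.       ,   1.       ]]), 'eye': array([625.36034888,  81.01029165, 383.92310917]), 'rotation': array([[ 9.99997980e-01,  1.29857972e-03, -1.53422290e-03],
       [ 8.08666337e-04, -9.58711913e-01, -2.84377940e-01],
       [-1.84016520e-03,  2.84376125e-01, -9.58711027e-01]])}
```

Emit:
send_rows([
  [[0,0,0,-3,-1.7,0,4.5],[0,0,0,-3,-1.7,0,4.5],[0,0,0,-3,-1.7,0,4.5],[0,0,0,-3,-1.7,0,4.5],[0,0,0,-3,-1.7,0,4.5],[0,0,0,-3,-1.7,0,4.5],[0,0,0,-3.1,-1.7,0,4.5],[0,0,0,0,0,0,4.5],[0,0,0,0,0,0,4.5]],
], newtons=20)

```text
time: 0.85
tcp_pos: [505.1, -212.2, 212.7]
ee_rot: [[0.003, 1.0, -0.0], [1.0, -0.003, 0.0], [0.0, -0.0, -1.0]]
contact_force: [0.2, 0.5, 0.2]
grip_width: 45.4
```

Run:
```python
from h import *
s=status.sense();print(s['time'],s['tcp_pos'],s['grip_width'],np.array(s['ee_rot']).round(3).tolist())
w=imaging.camera_info('wrist');im=imaging.camera('wrist');cv2.imwrite('pics/w1.png',im);np.save('w1.npy',w,allow_pickle=True)
```

```text
0.85 [ 505.10824807 -212.17180258  212.70144206] 45.399161026342085 [[0.003, 1.0, -0.0], [1.0, -0.003, 0.0], [0.0, -0.0, -1.0]]
```

View pics/w1.png

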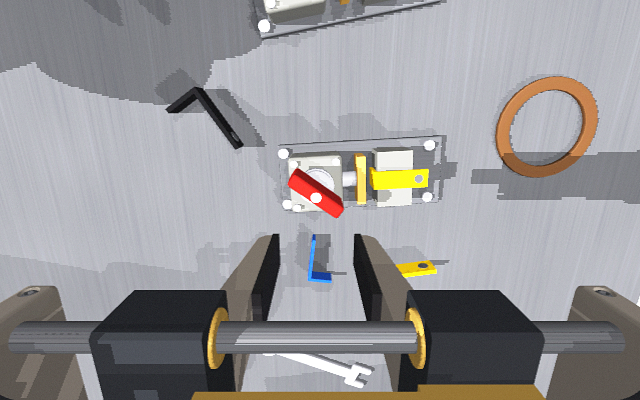

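The wrist view shows the adjuster whole: red bar centred near (316,197), shoe at (361,180), blade tab at (400,179). Next I take precise measurements.

Run:
```python
from h import *
w=np.load('w1.npy',allow_pickle=True).item();im=cv2.imread('pics/w1.png')
cv2.imwrite('pics/w1c.png',cv2.resize(im[130:220,275:450],None,fx=4.5,fy=4.5,interpolation=cv2.INTER_NEAREST))
for c in('red','yellow'):
  for r in blobs(im,c):
    q=cv2.boxPoints(cv2.minAreaRect(np.argwhere(r[2])[:,::-1].astype(np.float32)))
    print(c,r[0],r[1],q.round(1).tolist(),[onz(w,*x,104 if c=='red' else 48)[:2].round(1).tolist() for x in q])
print(onz(w,316,197.5,105))
h=cv2.cvtColor(im,cv2.COLOR_BGR2HSV)
for v in (160,165,170,195,200): print(v,[(u,h[v,u].tolist()) for u in range(352,374)])
```

```text
red (np.float64(315.6), np.float64(192.2)) [288, 169, 55, 49, 1071] [[285.0, 183.60000610351562], [296.29998779296875, 167.10000610351562], [347.79998779296875, 202.10000610351562], [336.5, 218.60000610351562]] [[476.2, -196.7], [487.2, -181.0], [535.8, -215.0], [525.3, -231.8]]
yellow (np.float64(398.8), np.float64(178.9)) [372, 169, 57, 21, 930] [[371.8999938964844, 170.0], [428.0, 168.8000030517578], [428.3999938964844, 188.0], [372.29998779296875, 189.1999969482422]] [[567.7, -194.4], [630.1, -193.2], [632.8, -215.3], [569.3, -216.5]]
yellow (np.float64(415.3), np.float64(268.8)) [396, 260, 41, 17, 380] [[395.8999938964844, 264.0], [434.20001220703125, 258.79998779296875], [436.1000061035156, 272.6000061035156], [397.70001220703125, 277.70001220703125]] [[602.8, -310.9], [649.0, -304.0], [653.3, -322.8], [606.4, -329.8]]
[ 505.36503174 -210.07517411  105.        ]
160 [(352, [102, 24, 107]), (353, [9, 17, 107]), (354, [16, 152, 121]), (355, [18, 179, 188]), (356, [28, 137, 255]), (357, [30, 89, 255]), (358, [30, 88, 255]), (359, [30, 90, 255]), (360, [30, 93, 255]), (361, [30, 99
[... 1583 characters left out ...]
 [24, 144, 255]), (366, [16, 47, 136]), (367, [109, 30, 121]), (368, [103, 16, 113]), (369, [107, 19, 94]), (370, [109, 21, 98]), (371, [120, 16, 96]), (372, [45, 7, 76]), (373, [30, 10, 77])]
200 [(352, [120, 11, 113]), (353, [116, 16, 111]), (354, [117, 20, 114]), (355, [135, 5, 111]), (356, [16, 102, 113]), (357, [18, 182, 186]), (358, [25, 151, 255]), (359, [25, 144, 254]), (360, [25, 144, 253]), (361, [25, 148, 253]), (362, [25, 151, 253]), (363, [25, 149, 253]), (364, [26, 141, 255]), (365, [24, 148, 255]), (366, [14, 84, 139]), (367, [118, 24, 141]), (368, [108, 14, 186]), (369, [117, 13, 189]), (370, [117, 14, 186]), (371, [114, 14, 188]), (372, [120, 10, 183]), (373, [144, 9, 149])]
```

View pics/w1c.png

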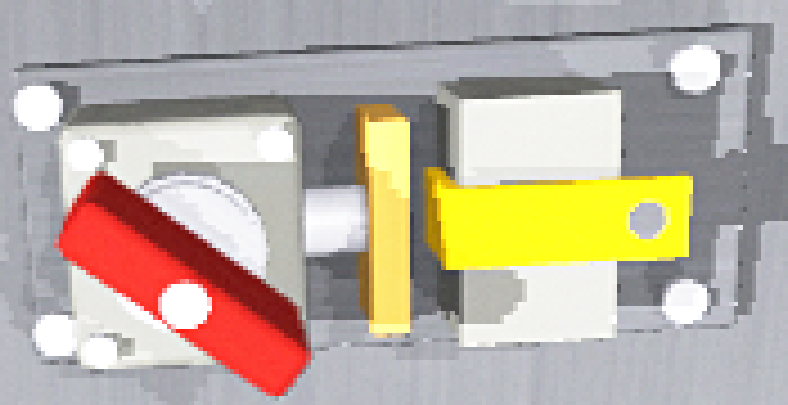

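Run:
```python
from h import *
w=np.load('w1.npy',allow_pickle=True).item()
P=lambda x,y,z:onz(w,275+x/4.5-.5+.0,130+y/4.5-.5,z)
def L(a,b,z,n):
    p,q=P(*a,z),P(*b,z);print(n,p[:2].round(1),q[:2].round(1),np.linalg.norm(p-q).round(1),np.degrees(np.arctan2(*(q-p)[1::-1])).round(2))
L((60,245),(278,396),104,'bar front');L((92,198),(309,352),104,'bar back')
print('axis',P(185,304,106))
L((410,120),(411,333),45,'shoe top right edge')
L((455,97),(461,345),46,'anvil left')
L((618,92),(616,338),46,'anvil right')
L((447,268),(690,260),48,'tab front edge');L((432,178),(690,178),48,'tab back')
```

```text
bar front [ 478.8 -197. ] [ 525.1 -230.6] 57.1 -36.03
bar back [ 485.8 -187. ] [ 531.5 -220.7] 56.8 -36.3
axis [ 505.00006086 -209.35453534  106.        ]
shoe top right edge [ 560.5 -179.4] [ 563.1 -234.4] 55.0 -87.24
anvil left [ 571.1 -173.7] [ 576.  -237.3] 63.9 -85.59
anvil right [ 610.9 -172.5] [ 615.9 -235.5] 63.2 -85.52
tab front edge [ 571.  -216.3] [ 632.1 -214.4] 61.1 1.82
tab back [ 566.1 -193.3] [ 630.  -193.5] 63.9 -0.13
```

Emit:
send_rows([
  [[0,0,-6.8,0.2,0,0,4.5],[0,0,-6.8,0,0,0,4.5],[0,0,-6.8,0,0,0,4.5],[0,0,-6.8,0,0,0,4.5],[0,0,-6.8,0,0,0,4.5],[0,0,-6.8,0,0,0,4.5],[0,0,-6.8,0,0,0,4.5],[0,0,-6.5,0,0,0,4.5],[0,0,0,0,0,3,4.5],[0,0,0,0,0,3,4.5]],
])

```text
time: 1.73
tcp_pos: [508.4, -208.0, 153.7]
ee_rot: [[-0.812, 0.584, 0.004], [0.584, 0.812, -0.001], [-0.004, 0.001, -1.0]]
contact_force: [-0.2, -1.0, -0.6]
grip_width: 45.0
```

Run:
```python
from h import *
w=imaging.camera_info('wrist');s=status.sense();im=imaging.camera('wrist');cv2.imwrite('pics/w2.png',im);np.save('w2.npy',w,allow_pickle=True)
print(s['time'],s['tcp_pos'],np.array(s['ee_rot']).round(3).tolist(),np.array(w['eye']))
```

```text
1.7333 [ 508.37116522 -208.02663563  153.65475913] [[-0.812, 0.584, 0.004], [0.584, 0.812, -0.001], [-0.004, 0.001, -1.0]] [ 442.7469312  -160.35460705  324.99577137]
```

View pics/w2.png

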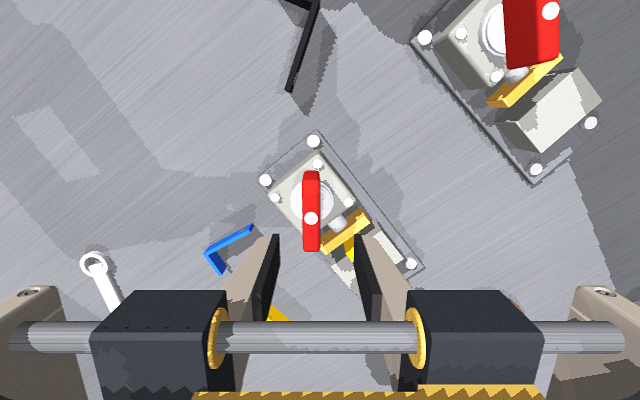

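The wrist view shows the bar aligned with the tool's x, its button at (310,218). I recheck the centre and angle.

Run:
```python
from h import *
w=np.load('w2.npy',allow_pickle=True).item();im=cv2.imread('pics/w2.png')
s=status.sense();print(s['time'],s['tcp_pos'],s['qvel'])
r=min(blobs(im,'red'),key=lambda r:abs(r[0][0]-311))
print(r[:2]);q=cv2.boxPoints(cv2.minAreaRect(np.argwhere(r[2])[:,::-1].astype(np.float32)));print(q.round(1).tolist())
cv2.imwrite('pics/w2c.png',cv2.resize(im[155:265,285:335],None,fx=5,fy=5,interpolation=0))
print('button',onz(w,310.5,218,106))
for v in range(175,252,8): 
    us=np.where(r[2][v])[0];print(v,us.min(),us.max(),im[v,us.min():us.max()+1,2].tolist())
```

```text
1.7833 [ 504.3266322  -206.46123707  147.10855398] [-0.25956232 -1.04076492  0.18972547 -0.03236178  8.85350715  0.26761823]
((np.float64(310.9), np.float64(210.1)), [302, 171, 18, 81, 1213])
[[302.0, 171.0], [319.0, 171.0], [319.0, 251.0], [302.0, 251.0]]
button [ 504.58819416 -209.76717107  106.        ]
175 303 318 [185, 207, 205, 207, 207, 207, 206, 205, 205, 205, 207, 203, 209, 202, 170, 137]
183 302 319 [240, 252, 253, 253, 254, 254, 253, 253, 254, 253, 253, 253, 253, 253, 253, 247, 230, 189]
191 302 319 [232, 251, 252, 253, 253, 253, 253, 253, 253, 253, 253, 253, 253, 254, 253, 247, 231, 188]
199 303 319 [251, 250, 251, 251, 250, 250, 250, 250, 250, 250, 250, 250, 249, 248, 234, 208, 163]
207 303 319 [249, 249, 250, 251, 250, 251, 250, 250, 250, 250, 250, 249, 250, 248, 236, 206, 163]
215 303 319 [247, 249, 252, 255, 254, 254, 254, 254, 254, 255, 255, 255, 255, 255, 170, 184, 148]
223 303 319 [248, 250, 250, 251, 254, 255, 254, 255, 255, 255, 255, 255, 252, 248, 233, 201, 161]
231 303 319 [243, 247, 249, 249, 249, 248, 249, 248, 248, 248, 247, 247, 246, 246, 233, 200, 156]
239 303 319 [241, 246, 247, 249, 249, 248, 248, 248, 247, 248, 247, 247, 248, 245, 232, 205, 161]
247 303 319 [232, 249, 249, 249, 248, 248, 248, 248, 248, 248, 247, 248, 247, 245, 234, 203, 164]
```

View pics/w2c.png

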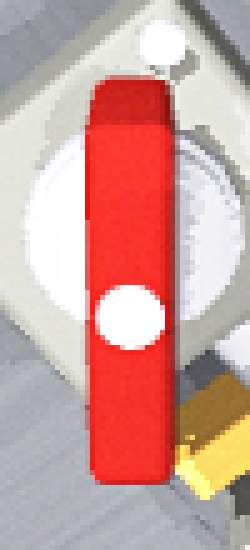

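Emit:
send_rows([
  [[0,0,0,0,0,1.5,4.5],[0,0,0,0,0,0,4.5],[0,0,0,0,0,0,4.5]],
])

```text
time: 2.03
tcp_pos: [506.2, -207.9, 137.9]
ee_rot: [[-0.811, 0.585, -0.001], [0.585, 0.811, 0.001], [0.002, -0.0, -1.0]]
contact_force: [-0.6, -0.2, 0.3]
grip_width: 45.1
```

Run:
```python
from h import *
w=imaging.camera_info('wrist');s=status.sense();im=imaging.camera('wrist');cv2.imwrite('pics/w3.png',im);np.save('w3.npy',w,allow_pickle=True)
R=np.array(s['ee_rot']);t=np.array(s['tcp_pos']);print(s['time'],t,R.round(4).tolist(),s['qvel'],s['contact_force'],s['wrist_torque'])
h=cv2.cvtColor(im,cv2.COLOR_BGR2HSV)
r=min(blobs(im,'red'),key=lambda r:abs(r[0][0]-311)); x,y,ww,hh,_=r[1]
m=(im[y:y+hh,x:x+ww].min(2)>200);c=np.argwhere(m).mean(0)[::-1]+[x,y];print(r[1],c,m.sum())
b=onz(w,*c,106);print(b,'tool-rel',R.T@(b-t))
q=cv2.boxPoints(cv2.minAreaRect(np.argwhere(r[2])[:,::-1].astype(np.float32)));print(q.tolist())
```

```text
2.0333 [ 506.16026883 -207.93388187  137.88654415] [[-0.8107, 0.5854, -0.0014], [0.5854, 0.8107, 0.0008], [0.0015, -0.0002, -1.0]] [-0.38743397 -1.14514045 -1.09686506 -0.10512295  0.16780576 -0.10670336] [-0.59959483 -0.15298085  0.25043852] [ 0.04125274 -0.03029673 -0.05648343]
[303, 177, 19, 87, 1395] [311.84177215 225.15822785] 158
[ 502.68930345 -208.4477269   106.        ] tool-rel [ 2.46424857 -2.44271062 31.8908134 ]
[[303.0, 177.0], [321.0, 177.0], [321.0, 263.0], [303.0, 263.0]]
```

Emit:
send_rows([
  [[0,0,0,0.1,-0.2,1,4.5],[0,0,0,0,0,1.6,4.5],[0,0,0,0,0,1.6,4.5],[0,0,0,0,0,0,4.5],[0,0,0,0,0,0,2.5],[0,0,0,0,0,0,2.5],[0,0,0,0,0,0,2.5]],
], newtons=15)

```text
time: 2.67
tcp_pos: [504.8, -210.4, 97.0]
ee_rot: [[-0.81, 0.586, 0.002], [0.586, 0.81, -0.001], [-0.002, 0.0, -1.0]]
contact_force: [0.2, 1.0, 0.5]
grip_width: 27.0
```

Run:
```python
from h import *
w=imaging.camera_info('wrist');s=status.sense();im=imaging.camera('wrist');cv2.imwrite('pics/w4.png',im);np.save('w4.npy',w,allow_pickle=True)
print(s['time'],s['tcp_pos'],s['contact_force'],s['wrist_torque'],s['grip_width'])
```

```text
2.6667 [ 504.75039169 -210.36488175   96.96477704] [0.21733299 1.01920309 0.46243591] [ 0.01789321 -0.08436443  0.06421348] 27.026128653692798
```

View pics/w4.png

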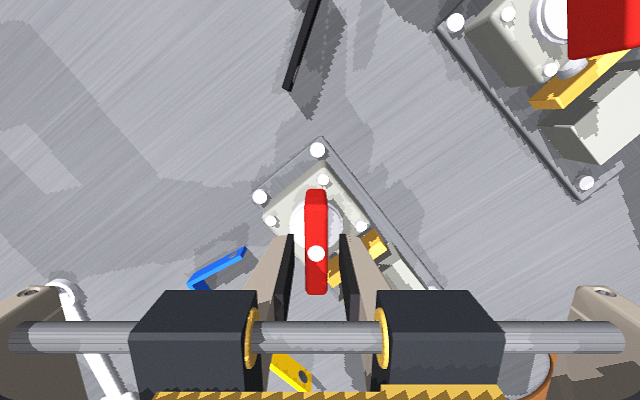

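The bar sits centred between the fingers, button at (316,253). I close on it.

Emit:
send_rows([
  [[0,0,0,0,0,0,1.0],[0,0,0,0,0,0,1.0],[0,0,0,0,0,0,1.0],[0,0,0,0,0,0,1.0]],
], newtons=15)

```text
time: 3.05
tcp_pos: [504.2, -210.3, 96.4]
ee_rot: [[-0.81, 0.586, 0.001], [0.586, 0.81, -0.001], [-0.001, -0.0, -1.0]]
contact_force: [-0.9, -2.0, 5.4]
grip_width: 13.7
```

Emit:
send_rows([
  [[0,0,5,0,0,0,1.0],[0,0,5,0,0,0,1.0],[0,0,5,0,0,0,1.0],[0,0,5,0,0,0,1.0],[0,0,5,0,0,0,1.0],[0,0,5,0,0,0,1.0],[0,0,5,0,0,0,1.0],[0,0,0,0,0,0,1.0],[0,0,0,0,0,0,1.0],[0,0,0,0,0,0,1.0]],
])

```text
time: 3.88
tcp_pos: [504.5, -210.2, 96.4]
ee_rot: [[-0.327, 0.945, 0.001], [0.945, 0.327, -0.0], [-0.001, 0.001, -1.0]]
contact_force: [-1.5, -0.3, 5.5]
grip_width: 13.6
```

Run:
```python
from h import *
w=imaging.camera_info('wrist');s=status.sense();im=imaging.camera('wrist');cv2.imwrite('pics/w5.png',im);np.save('w5.npy',w,allow_pickle=True)
R=np.array(s['ee_rot']);print(s['time'],s['tcp_pos'],s['contact_force'],s['wrist_torque'],s['grip_width'],np.degrees(np.arctan2(R[1,0],R[0,0])))
cv2.imwrite('pics/side5.png',imaging.camera('side'))
```

```text
3.8833 [ 504.46167763 -210.18343013   96.43571786] [-1.46768536 -0.33435615  5.5466951 ] [-0.03963144  0.13042369 -0.14051163] 13.626782962404032 109.08204443001334
```

View pics/w5.png

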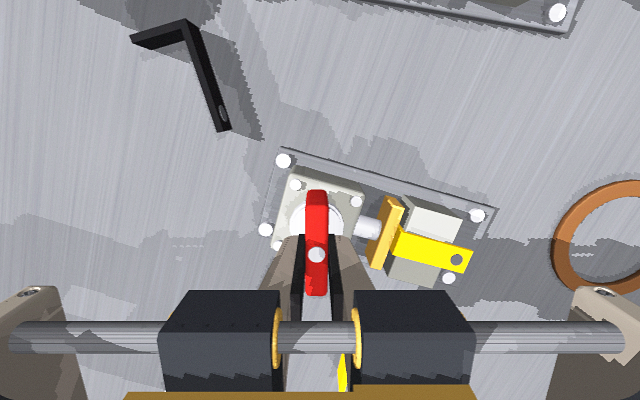

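View pics/side5.png

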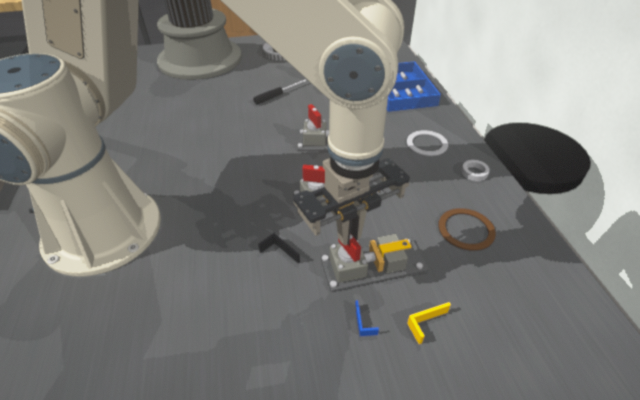

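Turned 35°, and the shoe, near (385,232), has moved closer to the blade. I measure the remaining shoe-to-anvil gap in a crop.

Run:
```python
from h import *
im=cv2.imread('pics/w5.png');c=im[185:295,355:485];cv2.imwrite('pics/w5c.png',cv2.resize(c,None,fx=5.4,fy=5.4,interpolation=0))
```

```text
(no output)
```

View pics/w5c.png

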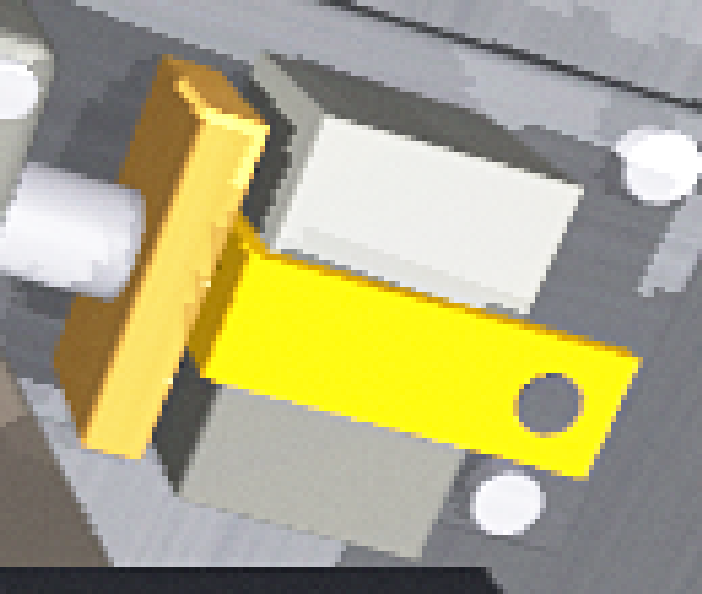

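Run:
```python
from h import *
w5=np.load('w5.npy',allow_pickle=True).item();w1=np.load('w1.npy',allow_pickle=True).item()
def run(w,o,f,S,A,T,ax):
    P=lambda p,z:onz(w,o[0]+p[0]/f-.5,o[1]+p[1]/f-.5,z)[:2]
    s=[P(p,45) for p in S];a=[P(p,46) for p in A];t=[P(p,48) for p in T]
    d=a[1]-a[0];print('anvil len',np.linalg.norm(d),'shoe len',np.linalg.norm(s[1]-s[0]),'ang',[np.degrees(np.arctan2(*v[::-1])).round(2) for v in(d,s[1]-s[0],t[1]-t[0])],'tablen',np.linalg.norm(t[1]-t[0]))
    n=np.array([-d[1],d[0]])/np.linalg.norm(d); n=n if n[0]>0 else -n
    print('gap', n@(np.mean(a,0)-np.mean(s,0)),'axis-shoe',n@(np.mean(s,0)-ax),'axis-anvil',n@(np.mean(a,0)-ax), 'tabend-anvil', n@(t[1]-np.mean(a,0)))
ax=np.array([504.5,-210.2])
run(w1,(275,130),4.5,[(410,120),(411,333)],[(455,97),(461,345)],[(447,268),(690,260)],ax)
run(w5,(355,185),5.4,[(268,130),(147,455)],[(323,115),(178,493)],[(205,382),(588,478)],ax)
```

```text
anvil len 63.870731276341694 shoe len 55.03575069662031 ang [np.float64(-85.59), np.float64(-87.24), np.float64(1.82)] tablen 61.14765713698227
gap 11.822780440081585 axis-shoe 57.3835943729256 axis-anvil 69.20637481300717 tabend-anvil 57.667137233111816
anvil len 62.243939563228 shoe len 53.47778354304577 ang [np.float64(-86.23), np.float64(-86.11), np.float64(3.98)] tablen 60.609419032590786
gap 6.291407467408833 axis-shoe 63.39643888718408 axis-anvil 69.6878463545929 tabend-anvil 57.583767058662545
```

Run:
```python
from h import *
w1=np.load('w1.npy',allow_pickle=True).item();w5=np.load('w5.npy',allow_pickle=True).item()
def ang(w,p,q,z):
    a,b=onz(w,*p,z),onz(w,*q,z);return np.degrees(np.arctan2(*(b-a)[1::-1])).round(2),np.linalg.norm(b-a).round(1)
def white(im,g,r=8):
    x,y=g;p=im[y-r:y+r+1,x-r:x+r+1].min(2)>235
    n,l,st,c=cv2.connectedComponentsWithStats(p.astype(np.uint8));k=min(range(1,n),key=lambda k:np.hypot(*(c[k]-r)));return c[k]+[x-r,y-r],st[k][4]
a=cv2.imread('pics/w1.png');b=cv2.imread('pics/w5.png')
W1=[white(a,g) for g in((283,154),(429,145),(287,204),(427,197))];W5=[white(b,g) for g in((283,160),(477,215),(265,229),(449,278))]
for w,W in((w1,W1),(w5,W5)):
    print([(x[0].round(1).tolist(),x[1]) for x in W])
    for z in(5,10): print(z,ang(w,W[0][0],W[1][0],z),ang(w,W[2][0],W[3][0],z),ang(w,W[0][0],W[2][0],z),ang(w,W[1][0],W[3][0],z))
# bar angle w1 via side rows
```

```text
[([282.8, 153.3], np.int32(80)), ([429.3, 144.6], np.int32(86)), ([287.6, 203.8], np.int32(77)), ([426.9, 196.8], np.int32(70))]
5 (np.float64(3.27), np.float64(180.8)) (np.float64(2.88), np.float64(180.4)) (np.float64(-86.45), np.float64(65.5)) (np.float64(-86.78), np.float64(66.8))
10 (np.float64(3.27), np.float64(178.4)) (np.float64(2.88), np.float64(178.0)) (np.float64(-86.45), np.float64(64.7)) (np.float64(-86.78), np.float64(65.9))
[([282.8, 160.5], np.int32(165)), ([476.9, 215.2], np.int32(148)), ([265.1, 229.4], np.int32(135)), ([448.5, 277.8], np.int32(104))]
5 (np.float64(3.2), np.float64(182.4)) (np.float64(3.1), np.float64(182.9)) (np.float64(-86.93), np.float64(66.5)) (np.float64(-86.48), np.float64(66.8))
10 (np.float64(3.2), np.float64(178.9)) (np.float64(3.1), np.float64(179.4)) (np.float64(-86.93), np.float64(65.2)) (np.float64(-86.48), np.float64(65.5))
```

Emit:
send_rows([
  [[0,0,5,0,0,0,1.0],[0,0,5,0,0,0,1.0],[0,0,0,0,0,0,1.0],[0,0,0,0,0,0,1.0],[0,0,0,0,0,0,1.0]],
])

```text
time: 4.4
tcp_pos: [504.5, -210.2, 96.4]
ee_rot: [[-0.158, 0.987, 0.001], [0.987, 0.158, -0.0], [-0.0, 0.001, -1.0]]
contact_force: [-0.8, 0.6, 5.5]
grip_width: 13.7
```

Run:
```python
from h import *
w=imaging.camera_info('wrist');s=status.sense();im=imaging.camera('wrist');cv2.imwrite('pics/w6.png',im);np.save('w6.npy',w,allow_pickle=True)
R=np.array(s['ee_rot']);print(s['time'],s['tcp_pos'],s['contact_force'],s['wrist_torque'],s['grip_width'],np.degrees(np.arctan2(R[1,0],R[0,0])))
c=im[185:305,355:495];cv2.imwrite('pics/w6c.png',cv2.resize(c,None,fx=5,fy=5,interpolation=0))
```

```text
4.4 [ 504.51683251 -210.16670884   96.4214377 ] [-0.83080338  0.61074678  5.52848441] [-0.04094384  0.13265579 -0.06516219] 13.700907665636345 99.07923005702487
```

View pics/w6c.png

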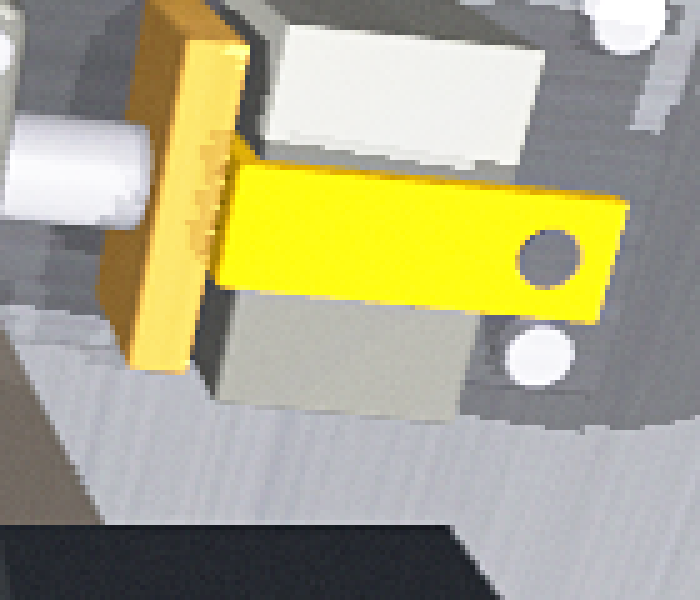

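Run:
```python
from h import *
w=np.load('w6.npy',allow_pickle=True).item()
P=lambda p,z:onz(w,355+p[0]/5-.5,185+p[1]/5-.5,z)[:2]
s=[P(p,45) for p in((250,45),(188,373))];a=[P(p,46) for p in((290,25),(216,400))]
for an in(3.1,3.8):
    n=np.array([np.cos(np.radians(an)),np.sin(np.radians(an))])
    print(an,'gap',n@(np.mean(a,0)-np.mean(s,0)),np.linalg.norm(s[0]-s[1]),[np.degrees(np.arctan2(*v[::-1])) for v in(a[1]-a[0],s[1]-s[0])])
    # compare at same lateral position
    d=a[1]-a[0]; 
    m=np.mean(s,0);t=((m-a[0])@d)/(d@d);print('perp',np.linalg.norm(a[0]+t*d-m))
```

```text
3.1 gap 5.0449700825586845 55.146842094692936 [np.float64(-86.67274958583374), np.float64(-86.59901171182707)]
perp 5.045172005143365
3.8 gap 5.0453377729519255 55.146842094692936 [np.float64(-86.67274958583374), np.float64(-86.59901171182707)]
perp 5.045172005143365
```

The three visual gap readings agree on average with the bar's angle relative to the adjuster's axis (3.1°). That puts the screw at about 1.466 rad now, and the target 1.775 rad is 17.7° further.

Emit:
send_rows([
  [[0,0,4.5,0,0,0,1.0],[0,0,4.5,0,0,0,1.0],[0,0,4.5,0,0,0,1.0],[0,0,4.2,0,0,0,1.0],[0,0,0,0,0,0,1.0],[0,0,0,0,0,0,1.0],[0,0,0,0,0,0,1.0]],
])

```text
time: 5.03
tcp_pos: [504.6, -210.2, 96.4]
ee_rot: [[0.15, 0.989, 0.001], [0.989, -0.15, -0.0], [-0.0, 0.001, -1.0]]
contact_force: [-0.2, 0.0, 4.9]
grip_width: 13.7
```

Run:
```python
from h import *
w=imaging.camera_info('wrist');s=status.sense();im=imaging.camera('wrist');cv2.imwrite('pics/w7.png',im);np.save('w7.npy',w,allow_pickle=True)
R=np.array(s['ee_rot']);print(s['time'],s['tcp_pos'],s['contact_force'],s['wrist_torque'],s['grip_width'],np.degrees(np.arctan2(R[1,0],R[0,0])))
c=im[165:305,275:475];cv2.imwrite('pics/w7c.png',cv2.resize(c,None,fx=4,fy=4,interpolation=0))
```

```text
5.0333 [ 504.59393805 -210.17768483   96.41955449] [-0.16646331  0.0467795   4.92348808] [-0.00944105  0.10132759 -0.04070598] 13.705298718502513 81.38681744993687
```

View pics/w7c.png

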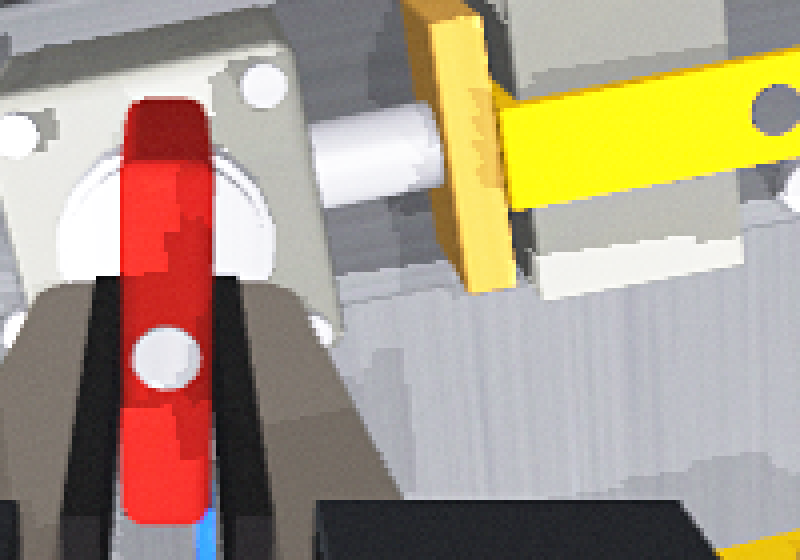

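The shoe is now on the blade, with about 4 mm (one blade thickness) between shoe and anvil. I release and rise.

Emit:
send_rows([
  [[0,0,0,0,0,0,3.5],[0,0,0,0,0,0,3.5],[0,0,0,0,0,0,3.5],[0,0,0,0,0,0,3.5],[0,0,0,0,0,-2,3.5],[0,0,0,0,0,-3,3.5],[0,0,0,0,0,-3,3.5],[0,0,0,0,0,-3,3.5],[0,0,0,0,0,0,3.5],[0,0,0,0,0,0,3.5]],
])

```text
time: 5.92
tcp_pos: [505.0, -210.4, 207.4]
ee_rot: [[0.15, 0.989, 0.003], [0.989, -0.15, -0.001], [-0.001, 0.003, -1.0]]
contact_force: [0.5, 0.5, -0.2]
grip_width: 35.0
```

Run:
```python
from h import *
w=imaging.camera_info('wrist');s=status.sense();im=imaging.camera('wrist');cv2.imwrite('pics/w8.png',im);np.save('w8.npy',w,allow_pickle=True)
R=np.array(s['ee_rot']);print(s['time'],s['tcp_pos'],s['contact_force'],s['wrist_torque'],s['grip_width'],np.degrees(np.arctan2(R[1,0],R[0,0])))
c=im[125:225,275:455];cv2.imwrite('pics/w8c.png',cv2.resize(c,None,fx=4.4,fy=4.4,interpolation=0))
```

```text
5.9167 [ 504.97570808 -210.42297222  207.38294552] [ 0.51901803  0.47027151 -0.19171119] [ 0.01408927 -0.02893437 -0.08204757] 35.00252909728265 81.40123562681792
```

View pics/w8c.png

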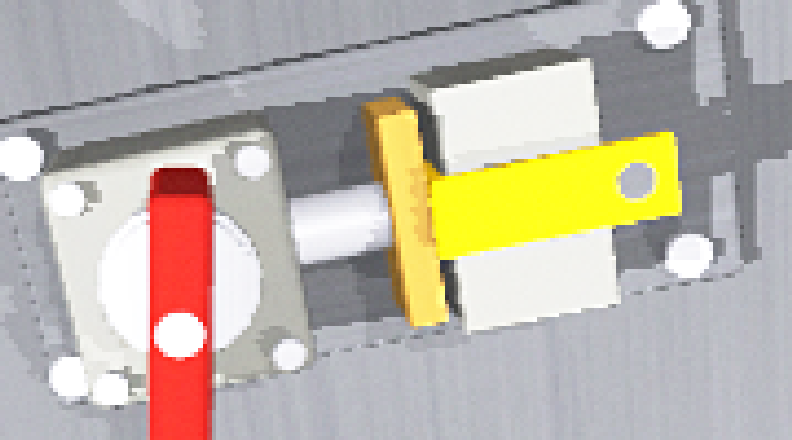

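The bar stayed put and the blade still hangs. As a last check I measure the bar and base angles and the gap in this view.

Run:
```python
from h import *
w=np.load('w8.npy',allow_pickle=True).item();im=cv2.imread('pics/w8.png')
def white(g,r=6):
    x,y=g;p=(im[y-r:y+r+1,x-r:x+r+1].min(2)>235).astype(np.uint8)
    n,l,st,c=cv2.connectedComponentsWithStats(p);k=min(range(1,n),key=lambda k:np.hypot(*(c[k]-r)));return c[k]+[x-r,y-r]
C=lambda x,y:(int(275+x/4.4),int(125+y/4.4))
W=[onz(w,*white(C(*g)),8) for g in((20,158),(663,25),(70,378),(690,255))]
A=lambda a,b:np.degrees(np.arctan2(*(b-a)[1::-1]))
print('base',A(W[0],W[1]),A(W[2],W[3]))
r=max(blobs(im,'red'),key=lambda r:r[1][4]*(abs(r[0][0]-315)<20));m=r[2];print(r[1])
# top face left/right edges by row, at z=104
vs=np.arange(r[1][1]+12,r[1][1]+r[1][3]-5)
for f,n in((min,'L'),(max,'R')):
    us=np.array([f(np.where(m[v])[0]) for v in vs]);p=np.polyfit(vs,us,1)
    print(n,A(onz(w,np.polyval(p,vs[-1]),vs[-1],104),onz(w,np.polyval(p,vs[0]),vs[0],104)))
P=lambda p,z:onz(w,275+p[0]/4.4-.5,125+p[1]/4.4-.5,z)[:2]
s=[P(p,45) for p in((415,105),(448,322))];a=[P(p,46) for p in((433,92),(466,332))]
d=a[1]-a[0];q=np.mean(s,0);t=((q-a[0])@d)/(d@d);print('gap',np.linalg.norm(a[0]+t*d-q))
```

```text
base 3.152749959137596 2.996829995046708
[309, 163, 14, 66, 782]
L 81.05834128061437
R 81.20915820135028
gap 4.350448479049466
```

```bash
python3 -c "
from station import bot;print(bot.job_done())"
```

```text
the job is handed in; nothing more can be done
None
```

I turned the red grip of the adjuster holding the small yellow blade about 62.7° clockwise, then let go and lifted clear. I handed the job in at about 6 s.

**Last checks:**
- **Screw angle:** the bar sits at about 1.78 rad relative to the adjuster's base. This assumes the bar lies along the adjuster's axis at zero. The shoe-gap readings on the way supported that: they differed from the bar angle by at most about 0.05 rad, about 0 on average.
- **Shoe and blade:** the shoe-to-anvil gap read 4.35 mm against the 4 mm blade, so it is closed within measuring error. The blade still hangs in place.
- **Gripper:** it is open and clear of everything, with contact force near zero.

**Not confirmed:** the wrist torque was too noisy to feel the nip, so the light drag rests on the angle alone. The picture by itself could not tell 1.53 rad from 1.8 rad.

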